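# Set the drip valve of the stone carver's water tank

## Task

I am about to fill the steel drip tank for wet-rubbing the limestone: lift its lid off and lay it, knob up, on the flat rubber mat. Then wind the drip valve's handwheel shut (clockwise from above) until it stops, and wind it back open exactly two full turns. Finish still gripping the wheel's crank handle at that setting, so it cannot creep while I fill, and leave everything else on the bench where it is.

Things in the scene. Friction and masses are not known exactly. Their poses are not given: they have to be found in the camera images.
- rig: Drip rig, fixed to the bench. Origin on the bench midway between tank and valve, z up. Steel tank, 156 mm outside diameter, wall 3 mm, axis at rig x, y (0, 0.11), rim 180 mm above the bench. Brass globe valve, stem upright at (0, -0.11). Copper spout (top 104 mm) over a limestone slab (top 47 mm) in a wet tray 180 x 180 x 22 mm centred at (0.155, -0.105).
- wheel (a joint): Turn of the valve's handwheel about its upright stem, rad: 0 = shut, at the hard stop; grows as it opens, counter-clockwise seen from above; a full turn is 6.283; opens 5 turns at most. Starts part open. Friction about 0.1 N m (2 to 3 N at the crank handle); stays where it is left and does not rise or sink as it turns.
- wheel_centre (a point): Point on the wheel's axis in the plane of its rim, 148 mm above the bench. Grey wheel, 102 mm over all, rim 12 mm thick (top 154 mm above the bench), three spokes.
- crank_mid (a point): Middle of the crank handle, 177 mm above the bench: black upright cylinder 20 mm in diameter, 40 mm long (157 to 197 mm), standing on the rim 45 mm from the wheel's axis. It revolves freely on its own pin, so a gripper holding it need not turn as it goes round. The tank's wall stands 142 mm from the wheel's axis; nothing else near is as high.
- crank: The same crank handle as a body; origin at the centre of its lower end, on its axis; it goes round with the wheel.
- lid: Loose pressed-steel lid of the tank, about 0.3 kg: disc 168 mm in diameter, 4 mm thick, over a lip 132 mm in diameter, 10 mm deep, that drops into the tank with about 6 mm of play; black knob on top. Origin at the centre of the lip's underside, z up through the knob; 170 mm above the bench on the tank, 5 mm on the mat.
- lid_knob (a point): Middle of the lid's knob, 37 mm above the lid's origin (23 mm above the top of the disc): 28 mm in diameter, 22 mm tall, on a 14 mm stem.
- mat: Flat square black rubber mat 200 x 200 x 5 mm, stuck to the bench; origin at the centre of its underside. It lies on the robot's left or right.
- tool_tray: Low wooden tool tray 250 x 180 x 24 mm, fixed; origin at the centre of its underside. On the robot's other side from the mat.
- point_chisel: Bystander: steel point chisel 205 mm long lying in the tool tray; origin at the centre of its underside.
- flat_chisel: Bystander: flat stone chisel 205 mm long, 26 mm edge, lying in the tool tray; origin at the centre of its underside.
- mallet: Bystander: round carving mallet standing on its steel head (72 mm diameter), wooden handle up, 204 mm tall; origin at the centre of its underside.
- dust_brush: Bystander: dust brush 200 mm long, 20 mm high, 42 mm wide, lying on the bench between the robot and the valve; origin at the centre of its underside.
- rubbing_block: Bystander: grey abrasive block 70 x 38 x 22 mm lying on the limestone slab; origin at the centre of its underside.
- grit_tin: Bystander: closed tin 72 mm in diameter, 95 mm tall, at the far left; origin at the centre of its underside.
- mug: Bystander: mug 82 mm in diameter, 90 mm tall, at the far right; origin at the centre of its underside.
- offcut: Bystander: limestone offcut 75 x 50 x 45 mm, on the bench between the robot and the tank; origin at the centre of its underside.
Not all that is in view belongs to the job. Of the things like the lid, leave any that is blue or turquoise; of the rest the larger one is meant.

How it is judged:
By the outcome, as a careful person would: the job done as asked, in the order asked, and still so for the second after the job is handed in, while the arm keeps its last pose, push and grip.
It also fails if it takes over 70 s, if anything falls off the work surface, if the arm or the gripper's body presses on something with over 40 N, if the wrist force passes 120 N, or if a joint passes its speed limit or range.

## Robot

A 6-joint arm with a two-finger parallel gripper is mounted at the origin on the work surface. World frame = base frame: x ahead of the robot, y to its left, z up, the work surface at z = 0. Lengths are in mm, angles in rad, forces in N, time in s.
With the tool pointing down it reaches from about 350 to 775 mm from the base axis. Payload 7.3 kg.
Tool frame: the origin (TCP) lies between the finger pads, 19 mm behind the fingertips; this is the grasp point; z points along the fingers, y is the line along which they close (so a half turn about z gives the same grasp; the last joint's range is limited). The gripper opens to 92 mm and grips with 3 to 60 N. Pads are 19 mm wide; open, the fingers measure 130 mm over their backs; the gripper's body (75 mm by 190 mm) begins 47 mm behind the grasp point.
Start: joints at [1.127, 0.342, 1.524, -0, 1.275, -0.146], TCP at [154.029, 501.915, 245.541] pointing down, gripper open.
Joint ranges: [-2.53, 2.53], [-0.77, 2.02], [0.04, 2.7], [-1, 4.14], [0.28, 2.66], [-3.11, 3.11]. Speed limits (rad/s): [2.57, 2.57, 3.14, 3.14, 3.14, 3.14].

## Interface

Orientations are given as [roll, pitch, yaw] about the fixed x, y, z axes, in that order (R = Rz(yaw) Ry(pitch) Rx(roll)).
In Python, from plant import * gives the robot as it stands.
- The arm moves only by the tool step_arm, never from a script. Its argument "deltas" is one flat list of numbers, 5 for each row, row after row: the shift along the world's x, y, z in mm, then the turn about the world's z in degrees, then the finger opening in mm, from 0 to 91.8. In form: [tx, ty, tz, turn, gripper, tx, ty, tz, turn, gripper, ...]. A call has exactly 10 rows; each row shifts and turns the commanded pose from where the row before left it; what a row does not reach is not made up. A row lasts 1/8 s, in which the tool goes at most 62.5 mm and 10.7 degrees, less where a joint would pass 70% of its speed; a pose out of reach is approached as far as the arm can. A call is refused whole if a number of a shift passes 62.5 or a number of a turn 10.7, either way. A call with a gripper value outside its range is refused whole. The fingers move at their own pace and stop on an object; the grip force is fixed at half the most. Time passes only in rows, so rows that do not move let the fingers close, or fill a call up. It gives the time, the measured TCP pose, the force, the opening and the grip force at its end, in the units of the state.
- get_obs(): the state, without advancing time (a new reading comes with each control period).
- capture(name): name is "scene" or "top" or "wrist"; returns the picture (400x640x3 uint8, red, green, blue); there is no depth.
- camera_params(name): a dict with "mtx" (3x3 intrinsics, pixels), "rvec" (rotation vector, rad) and "tvec" (3), from world to camera coordinates, as OpenCV has them. Camera axes: x right, y down, z forward; pixel columns grow to the right and rows downward; lengths in mm; the calibration is good to about 2 mm. A picture is of the moment at which its call begins: read the wrist's pose just before it. camera_params takes no time and is no camera call; for the wrist camera it gives the pose at the moment of the call.
- close_job(): hands the job in; it is judged then, once.
The state is a dict: "time": time; "joint_positions": joint angles; "dq": joint speeds; "tau": joint torques, N m; "tool_pos": TCP position; "tcp_rot": TCP orientation; "contact_force": force on the tool from outside, world axes, zero at the start; "moment": the same for the moment, N m; "grip_width": finger opening in mm; "finger_force": force on a finger pad.
Only numpy, scipy, OpenCV 4.12 (cv2) and the standard library are available. Lean on these libraries where they do the work, as an engineer would, in place of code of your own. Each camera call takes 0.05 s, during which the arm holds its last target. There are 200 camera calls.

## Working session

There is one attempt and no reset: what is moved stays moved. The work goes in short steps, Python scripts to look and compute and a tool call to move; the robot and the scene stay as the last step left them, time stands still between calls to the robot, and variables do not carry over. Pictures are saved under pics/ and viewed, at most 10 in all, crops included, and the job is handed in when it is done.

Besides the shell and the picture viewer there is one more tool, called after "Request:" in YAML: its name, and indented under it one key for each argument. step_arm: Moves the arm, as the interface text tells. Its arguments: {"type":"object","properties":{"deltas":{"type":"array","items":{"type":"number"}}},"required":["deltas"]}

```bash
mkdir -p pics
cat > h.py <<'E'
from plant import *
import numpy as np, cv2
def save(cam,f,crop=None,s=1):
    im=capture(cam)[:,:,::-1]
    if crop: x0,y0,x1,y1=crop; im=im[y0:y1,x0:x1]
    cv2.imwrite('pics/'+f,cv2.resize(im,None,fx=s,fy=s,interpolation=cv2.INTER_CUBIC))
def back(cam,uv,z,p=None):
    p=p or camera_params(cam); R=cv2.Rodrigues(np.array(p['rvec'],float))[0]; t=np.array(p['tvec'],float).ravel()
    K=np.array(p['mtx']); d=R.T@np.linalg.inv(K)@np.array([*uv,1.]); c=-R.T@t
    return c+d*(z-c[2])/d[2]
def proj(cam,P,p=None):
    p=p or camera_params(cam)
    return cv2.projectPoints(np.array(P,float).reshape(-1,1,3),np.array(p['rvec'],float),np.array(p['tvec'],float),np.array(p['mtx'],float),None)[0].reshape(-1,2)
E
python3 - <<'E'
from h import *
save('scene','s0.png',s=1.25); save('top','t0.png',s=1.25)
print(get_obs())
for c in('scene','top'):
    p=camera_params(c);R=cv2.Rodrigues(np.array(p['rvec'],float))[0];print(c,-R.T@np.array(p['tvec']).ravel(),p['mtx'])
E
```

```text
{'time': 0.1, 'joint_positions': array([ 1.12699009e+00,  3.42657995e-01,  1.52491745e+00, -8.41764330e-06,
        1.27543008e+00, -1.46012057e-01]), 'dq': array([ 2.73443598e-03, -1.72261233e-03, -3.21964230e-04,  9.65878287e-04,
        1.98514459e-05,  6.97123741e-04]), 'tau': array([ 2.20057067e-03, -4.31996119e+01, -2.44696659e+01,  7.20899552e-02,
        5.25457738e-02, -2.78156949e-05]), 'tool_pos': array([153.87873661, 501.58162242, 244.91329717]), 'tcp_rot': array([-3.14019365e+00, -1.97599692e-04,  2.84380079e+00]), 'contact_force': array([-0.45665629, -0.09256308,  0.39422445]), 'moment': array([0.03834642, 0.04816432, 0.01539103]), 'finger_force': 0.0, 'grip_width': 91.67887157181391}
scene [1053.58916595  624.24710414  867.11956074] [[364.83797345   0.         319.62101481]
 [  0.         364.83797345 194.40121068]
 [  0.           0.           1.        ]]
top [ 243.53010691  -10.63180936 1309.21311059] [[418.24864258   0.         316.87283654]
 [  0.         418.24864258 198.64113581]
 [  0.           0.           1.        ]]
```

View pics/s0.png

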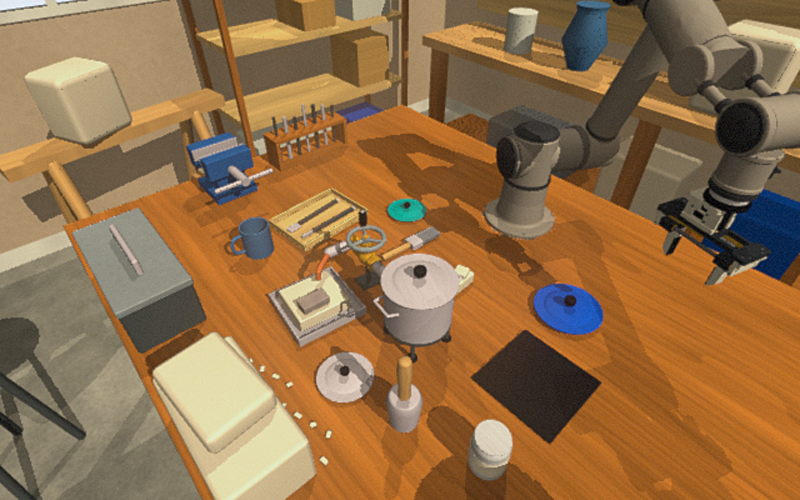

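View pics/t0.png

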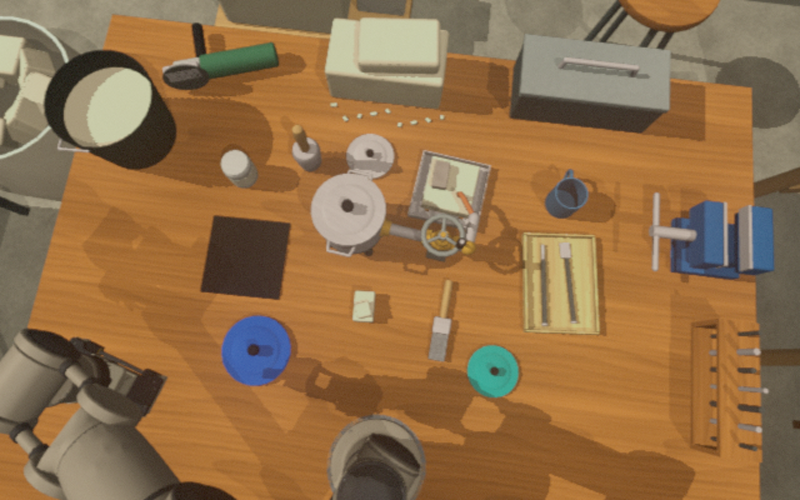

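Lid candidates (top picture at 1.25x):
- grey lid on the tank, (347,206)
- smaller grey lid on the bench, (370,156)
- blue lid, (257,350)
- turquoise lid, (493,371)

I choose the one on the tank: it is not blue or turquoise, and it is the larger grey one. The mat is at (246,257), on the robot's left. The wheel is at (443,236) and its crank at (461,243). I'll check with a close crop.

Run:
```python
from h import *
save('top','t1.png',(150,110,410,250),3); save('scene','s1.png',(240,150,400,300),4)
```

```text
(no output)
```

View pics/t1.png

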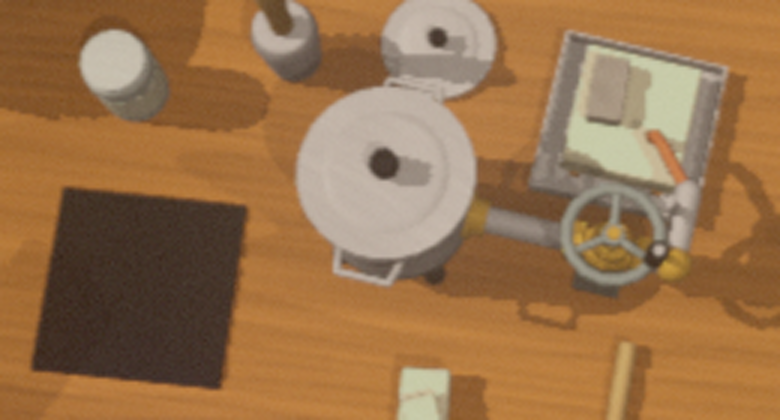

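View pics/s1.png

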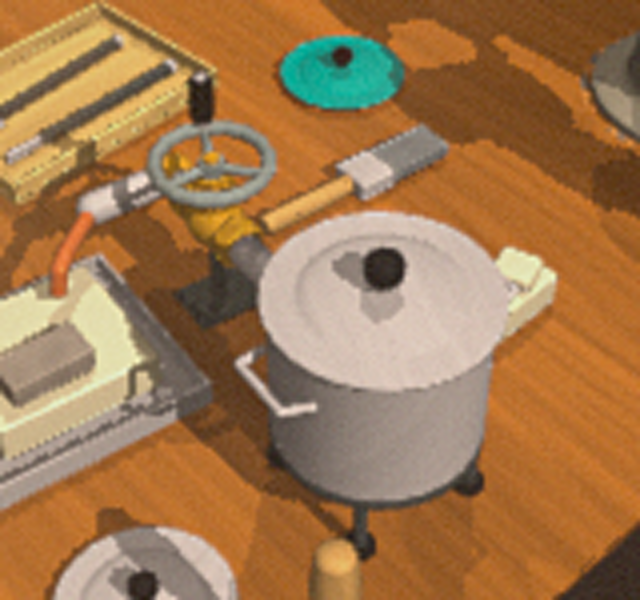

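The crop confirms it: big grey lid on the tank, knob at crop (384,162), disc centre (386,173), wheel centre (614,234), crank about (656,252), mat corners (63,187), (247,206), (219,387), (33,370). In the scene crop the knob is at (384,268), the crank middle at (202,98) and the hub at (212,165).

Run:
```python
from h import *
T=lambda u,v,z:back('top',(150+u/3-.33,110+v/3-.33),z)
S=lambda u,v,z:back('scene',(240+u/4-.4,150+v/4-.4),z)
np.set_printoptions(precision=1,suppress=True)
print('knob',T(384,162,210),S(384,268,207)); print('disc',T(386.5,173,182),S(384,301,184))
print('wheel',T(614,234,152),S(212,165,150)); print('crank',T(656,252,180),S(202,98,177))
m=[T(*q,5) for q in((63,187),(247,206),(219,387),(33,370))];print('mat',np.mean(m,0),m)
print('tin',T(115,62,95),'mallet',T(287,45,70),'spout',T(680,215,104), 'blue',back('top',(257/1.25,350/1.25),10))
```

```text
knob [564.4 130.7 210. ] [562.6 131.9 207. ]
disc [562.3 130.5 182. ] [567.1 137.8 184. ]
wheel [538.1 -88.6 152. ] [541.1 -81.9 150. ]
crank [ 518.8 -127.   180. ] [ 515.2 -125.7  177. ]
mat [456.6 392.8   5. ] [array([553.2, 495.6,   5. ]), array([557.1, 295.9,   5. ]), array([361.2, 292.4,   5. ]), array([354.7, 487.6,   5. ])]
tin [669.1 434.   95. ] mallet [719.2 268.   70. ] spout [ 577.9 -154.8  104. ] blue [229.9 321.2  10. ]
```

Checks: tank to wheel measures 220 mm (expected 220), crank radius is about 43 mm (expected 45), and the mat edges are about 198 mm. Moving over the knob now.

Request:
step_arm:
  deltas: [40, -36, 6, 0, 91, 40, -37, 5, 0, 91, 41, -37, 5, 0, 91, 41, -37, 0, 0, 91, 41, -37, 0, 0, 91, 41, -37, 0, 0, 91, 41, -37, 0, 0, 91, 41, -37, 0, 0, 91, 41, -37, 0, 0, 91, 41, -37, 0, 0, 91]

```text
time: 1.45
tool_pos: [563.2, 131.5, 261.4]
tcp_rot: [3.141, -0.0, 2.844]
contact_force: [-0.3, 1.1, 1.0]
grip_width: 91.1
finger_force: 0.0
```

Request:
step_arm:
  deltas: [0, 0, -15, 0, 91, 0, 0, -15, 0, 91, 0, 0, -13, 0, 91, 0, 0, -9, 0, 91, 0, 0, 0, 0, 20, 0, 0, 0, 0, 20, 0, 0, 0, 0, 20, 0, 0, 0, 0, 20, 0, 0, 0, 0, 20, 0, 0, 0, 0, 20]

```text
time: 2.7
tool_pos: [562.1, 132.9, 209.6]
tcp_rot: [3.141, 0.0, 2.844]
contact_force: [-0.3, -0.1, 0.1]
grip_width: 35.5
finger_force: 0.0
```

Request:
step_arm:
  deltas: [0, 0, 0, 0, 20, 0, 0, 0, 0, 20, 0, 0, 0, 0, 20, 0, 0, 5, 0, 20, 0, 0, 8, 0, 20, 0, 0, 12, 0, 20, 0, 0, 12, 0, 20, 0, 0, 12, 0, 20, 0, 0, 11, 0, 20, 0, 0, 0, 0, 20]

```text
time: 3.95
tool_pos: [562.5, 133.0, 270.7]
tcp_rot: [3.141, 0.002, 2.844]
contact_force: [0.3, -0.0, -4.9]
grip_width: 27.1
finger_force: 30.0
```

Request:
step_arm:
  deltas: [-8, 18, 0, 0, 20, -12, 30, 0, 0, 20, -12, 30, 0, 0, 20, -12, 30, 0, 0, 20, -12, 30, -5, 0, 20, -12, 30, -10, 0, 20, -12, 30, -10, 0, 20, -12, 30, -10, 0, 20, -10, 20, -10, 0, 20, -4, 11, -10, 0, 20]

```text
time: 5.2
tool_pos: [454.4, 393.4, 213.5]
tcp_rot: [-3.141, -0.001, 2.846]
contact_force: [0.2, -0.7, -5.1]
grip_width: 27.4
finger_force: 30.0
```

Run:
```python
from h import *
print(get_obs()['tool_pos']); save('scene','s2.png',(300,120,560,360),3)
```

```text
[454.37866148 393.4067832  213.53731406]
```

View pics/s2.png

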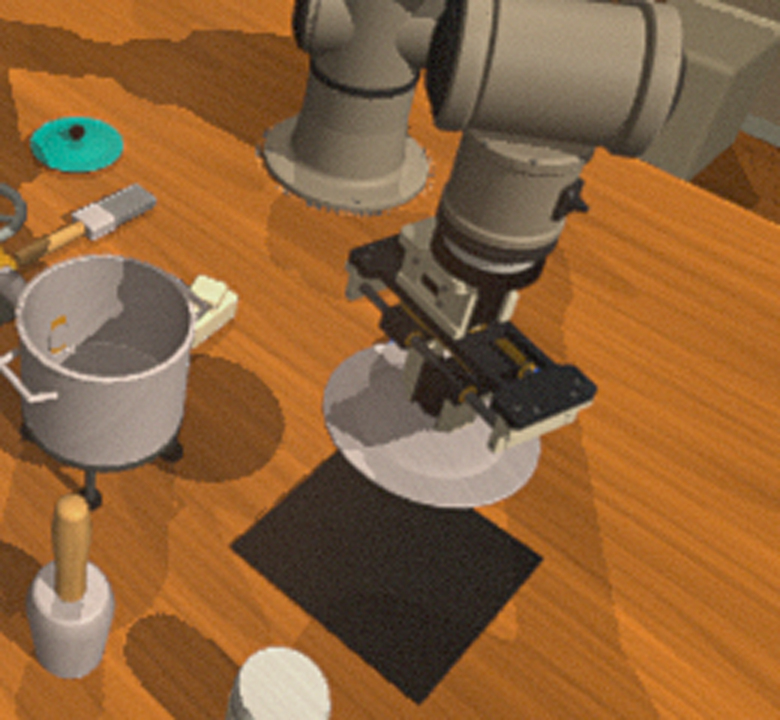

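The lid is held level at crop (432,425), still in the air. The mat (crop 232-540, 450-700) lies below it once parallax is allowed for. Lowering.

Request:
step_arm:
  deltas: [2, 0, -20, 0, 20, 0, 0, -28, 0, 20, 0, 0, -28, 0, 20, 0, 0, -28, 0, 20, 0, 0, -24, 0, 20, 0, 0, -16, 0, 20, 0, 0, -10, 0, 20, 0, 0, -6, 0, 20, 0, 0, -3, 0, 20, 0, 0, 0, 0, 20]

```text
time: 6.5
tool_pos: [458.2, 392.0, 51.9]
tcp_rot: [3.141, 0.0, 2.844]
contact_force: [0.1, 0.2, -3.9]
grip_width: 27.3
finger_force: 30.0
```

Request:
step_arm:
  deltas: [0, 0, -2, 0, 20, 0, 0, -2, 0, 20, 0, 0, -1, 0, 20, 0, 0, -1, 0, 20, 0, 0, -1, 0, 20, 0, 0, -0.5, 0, 20, 0, 0, -0.5, 0, 20, 0, 0, 0, 0, 20, 0, 0, 0, 0, 20, 0, 0, 0, 0, 20]

```text
time: 7.75
tool_pos: [458.1, 391.9, 44.5]
tcp_rot: [3.141, 0.0, 2.844]
contact_force: [-3.4, -2.6, 5.6]
grip_width: 26.9
finger_force: 30.0
```

Contact at the expected height. Releasing with a small opening first, then fully.

Request:
step_arm:
  deltas: [0, 0, 0, 0, 40, 0, 0, 0, 0, 60, 0, 0, 0, 0, 70, 0, 0, 0, 0, 70, 0, 0, 0, 0, 70, 0, 0, 0, 0, 70, 0, 0, 5, 0, 70, 0, 0, 15, 0, 70, 0, 0, 30, 0, 70, 0, 0, 40, 0, 70]

```text
time: 9.0
tool_pos: [457.7, 391.7, 134.9]
tcp_rot: [-3.141, -0.001, 2.844]
contact_force: [-0.2, 0.4, -0.6]
grip_width: 70.6
finger_force: 0.0
```

Request:
step_arm:
  deltas: [0, 0, 50, 0, 70, 0, -10, 50, 0, 70, 5, -40, 30, 0, 70, 8, -60, 0, 0, 70, 8, -60, 0, 0, 70, 8, -60, 0, 0, 70, 8, -60, 0, 0, 70, 8, -60, 0, 0, 70, 8, -60, 0, 0, 70, 4, -58, 0, 0, 70]

```text
time: 10.25
tool_pos: [515.1, -78.1, 264.9]
tcp_rot: [3.141, 0.002, 2.844]
contact_force: [0.1, 0.7, -0.3]
grip_width: 69.9
finger_force: 0.0
```

Request:
step_arm:
  deltas: [2, -40, 0, 0, 70, 0, -10, 0, 0, 70, 0, 0, 0, 0, 70, 0, 0, 0, 0, 70, 0, 0, 0, 0, 70, 0, 0, 0, 0, 70, 0, 0, 0, 0, 70, 0, 0, 0, 0, 70, 0, 0, 0, 0, 70, 0, 0, 0, 0, 70]

```text
time: 11.5
tool_pos: [517.0, -126.1, 263.5]
tcp_rot: [3.141, 0.0, 2.844]
contact_force: [-0.5, -0.2, -0.2]
grip_width: 69.8
finger_force: 0.0
```

Run:
```python
from h import *
np.set_printoptions(precision=1,suppress=True)
print(get_obs()['tool_pos'])
p=camera_params('wrist');save('wrist','w0.png',s=1.25)
print(proj('wrist',[[517,-126,197],[517,-126,157],[539,-87,154]],p)*1.25)
import pickle;pickle.dump(p,open('w0.pkl','wb'))
save('top','t2.png',(130,110,410,250),2.8)
```

```text
[ 517.  -126.1  263.5]
[[398.1 273.8]
 [398.2 251.5]
 [471.3 265.5]]
```

View pics/w0.png

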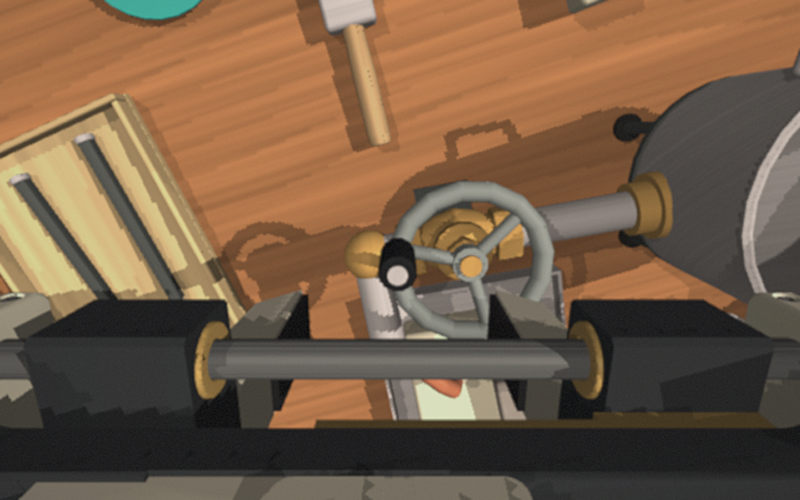

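View pics/t2.png

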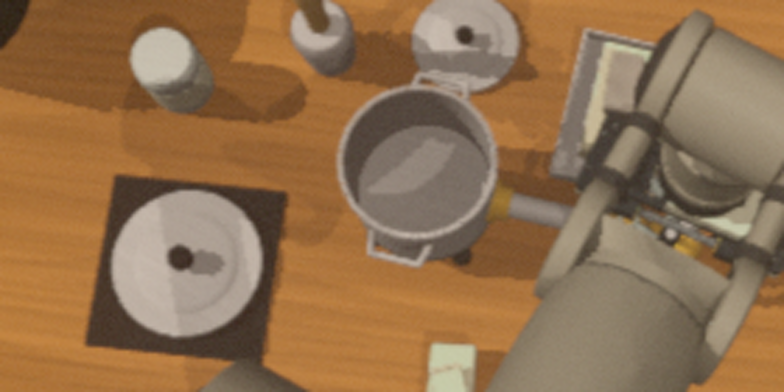

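The top view shows the lid lying flat and knob-up, wholly on the mat, centred near (187,262), with the tank open. In the wrist view the crank top is at (398,275) against (398,274) predicted, and the hub is at (471,264) against (471,265). Descending to grip.

Request:
step_arm:
  deltas: [0, 0, -25, 0, 70, 0, 0, -25, 0, 70, 0, 0, -20, 0, 70, 0, 0, -12, 0, 70, 0, 0, 0, 0, 15, 0, 0, 0, 0, 15, 0, 0, 0, 0, 15, 0, 0, 0, 0, 15, 0, 0, 0, 0, 15, 0, 0, 0, 0, 15]

```text
time: 12.85
tool_pos: [516.9, -126.7, 181.8]
tcp_rot: [-3.14, 0.0, 2.844]
contact_force: [-1.4, -1.9, 1.5]
grip_width: 19.3
finger_force: 30.0
```

Request:
step_arm:
  deltas: [0, 0, 0, 0, 15, 0, 0, 0, 0, 15, 0, 0, 0, 0, 15, 0, 0, 0, 0, 15, 0, 0, 0, 0, 15, 0, 0, 0, 0, 15, 0, 0, 0, 0, 15, 0, 0, 0, 0, 15, 0, 0, 0, 0, 15, 0, 0, 0, 0, 15]

```text
time: 14.1
tool_pos: [516.9, -126.7, 181.7]
tcp_rot: [-3.141, 0.0, 2.844]
contact_force: [-2.3, -5.1, 3.1]
grip_width: 19.2
finger_force: 30.0
```

```bash
cat > c.py <<'E'
import sys,numpy as np
cx,cy,r,a0,step,n=map(float,sys.argv[1:7]); px,py=map(float,sys.argv[7:9])
for k in range(int(n)):
    a=np.radians(a0+step*(k+1)); q=(cx+r*np.cos(a),cy+r*np.sin(a)); d=np.round([q[0]-px,q[1]-py],1); px+=d[0];py+=d[1]
    print(f'{d[0]:g}, {d[1]:g}, 0, 0, 15,',end='\n' if k%10==9 else ' ')
print('\nend',px,py)
E
python3 c.py 539 -87 45 -119.4 -6 10 517 -126; python3 -c "
from h import *
print(get_obs())"
```

```text
-4.1, 2.3, 0, 0, 15, -3.7, 2.9, 0, 0, 15, -3.3, 3.3, 0, 0, 15, -3, 3.7, 0, 0, 15, -2.6, 3.9, 0, 0, 15, -2.2, 4.2, 0, 0, 15, -1.7, 4.3, 0, 0, 15, -1.3, 4.6, 0, 0, 15, -0.8, 4.6, 0, 0, 15, -0.3, 4.7, 0, 0, 15,

end 493.99999999999994 -87.5
{'time': 14.1, 'joint_positions': array([-3.83854568e-01,  4.14601084e-01,  1.60061414e+00, -9.83002152e-04,
        1.12601306e+00, -1.65633253e+00]), 'dq': array([-0.00016028, -0.00024777, -0.00045055, -0.00188892,  0.0015638 ,
       -0.00022849]), 'tau': array([ 2.77952403e+00, -4.37089026e+01, -2.20440066e+01,  1.43058948e+00,
       -9.79716936e-02,  3.42386120e-03]), 'tool_pos': array([ 516.93231472, -126.67362165,  181.74669929]), 'tcp_rot': array([-3.14067727e+00,  2.87030108e-04,  2.84369721e+00]), 'contact_force': array([-2.31199137, -5.12193259,  3.05857294]), 'moment': array([-0.75186195,  0.4197351 ,  0.01963315]), 'finger_force': 29.99975860118866, 'grip_width': 19.192763434799836}
```

```bash
python3 c.py 539 -87 45 -119.4 -3.5 10 517 -126
```

```text
-2.4, 1.2, 0, 0, 15, -2.3, 1.6, 0, 0, 15, -2.2, 1.7, 0, 0, 15, -2, 1.8, 0, 0, 15, -2, 2, 0, 0, 15, -1.8, 2, 0, 0, 15, -1.7, 2.2, 0, 0, 15, -1.5, 2.3, 0, 0, 15, -1.4, 2.3, 0, 0, 15, -1.3, 2.5, 0, 0, 15,

end 498.4000000000001 -106.4
```

Request:
step_arm:
  deltas: [-2.4, 1.2, 0, 0, 15, -2.3, 1.6, 0, 0, 15, -2.2, 1.7, 0, 0, 15, -2, 1.8, 0, 0, 15, -2, 2, 0, 0, 15, -1.8, 2, 0, 0, 15, -1.7, 2.2, 0, 0, 15, -1.5, 2.3, 0, 0, 15, -1.4, 2.3, 0, 0, 15, -1.3, 2.5, 0, 0, 15]

```text
time: 15.35
tool_pos: [498.2, -106.3, 181.7]
tcp_rot: [3.142, -0.0, 2.844]
contact_force: [-3.0, -4.8, 4.3]
grip_width: 19.5
finger_force: 30.0
```

```bash
python3 c.py 539 -87 45 -154.4 -4.5 80 498.4 -106.4
```

```text
-1.4, 3.2, 0, 0, 15, -1.1, 3.3, 0, 0, 15, -0.9, 3.5, 0, 0, 15, -0.6, 3.4, 0, 0, 15, -0.3, 3.6, 0, 0, 15, -0.1, 3.5, 0, 0, 15, 0.2, 3.5, 0, 0, 15, 0.5, 3.5, 0, 0, 15, 0.8, 3.5, 0, 0, 15, 1.1, 3.3, 0, 0, 15,
1.3, 3.3, 0, 0, 15, 1.5, 3.2, 0, 0, 15, 1.8, 3, 0, 0, 15, 2.1, 2.9, 0, 0, 15, 2.2, 2.8, 0, 0, 15, 2.5, 2.5, 0, 0, 15, 2.6, 2.3, 0, 0, 15, 2.8, 2.1, 0, 0, 15, 3, 1.9, 0, 0, 15, 3.2, 1.7, 0, 0, 15,
3.2, 1.4, 0, 0, 15, 3.3, 1.1, 0, 0, 15, 3.5, 0.9, 0, 0, 15, 3.4, 0.6, 0, 0, 15, 3.6, 0.3, 0, 0, 15, 3.5, 0.1, 0, 0, 15, 3.5, -0.2, 0, 0, 15, 3.5, -0.5, 0, 0, 15, 3.5, -0.8, 0, 0, 15, 3.3, -1.1, 0, 0, 15,
3.3, -1.3, 0, 0, 15, 3.2, -1.5, 0, 0, 15, 3, -1.8, 0, 0, 15, 2.9, -2.1, 0, 0, 15, 2.8, -2.2, 0, 0, 15, 2.5, -2.5, 0, 0, 15, 2.3, -2.6, 0, 0, 15, 2.1, -2.8, 0, 0, 15, 1.9, -3, 0, 0, 15, 1.7, -3.2, 0, 0, 15,
1.4, -3.2, 0, 0, 15, 1.1, -3.3, 0, 0, 15, 0.9, -3.5, 0, 0, 15, 0.6, -3.4, 0, 0, 15, 0.3, -3.6, 0, 0, 15, 0.1, -3.5, 0, 0, 15, -0.2, -3.5, 0, 0, 15, -0.5, -3.5, 0, 0, 15, -0.8, -3.5, 0, 0, 15, -1.1, -3.3, 0, 0, 15,
-1.3, -3.3, 0, 0, 15, -1.5, -3.2, 0, 0, 15, -1.8, -3, 0, 0, 15, -2.1, -2.9, 0, 0, 15, -2.2, -2.8, 0, 0, 15, -2.5, -2.5, 0, 0, 15, -2.6, -2.3, 0, 0, 15, -2.8, -2.1, 0, 0, 15, -3, -1.9, 0, 0, 15, -3.2, -1.7, 0, 0, 15,
-3.2, -1.4, 0, 0, 15, -3.3, -1.1, 0, 0, 15, -3.5, -0.9, 0, 0, 15, -3.4, -0.6, 0, 0, 15, -3.6, -0.3, 0, 0, 15, -3.5, -0.1, 0, 0, 15, -3.5, 0.2, 0, 0, 15, -3.5, 0.5, 0, 0, 15, -3.5, 0.8, 0, 0, 15, -3.3, 1.1, 0, 0, 15,
-3.3, 1.3, 0, 0, 15, -3.2, 1.5, 0, 0, 15, -3, 1.8, 0, 0, 15, -2.9, 2.1, 0, 0, 15, -2.8, 2.2, 0, 0, 15, -2.5, 2.5, 0, 0, 15, -2.3, 2.6, 0, 0, 15, -2.1, 2.8, 0, 0, 15, -1.9, 3, 0, 0, 15, -1.7, 3.2, 0, 0, 15,

end 498.3999999999999 -106.4
```

Request:
step_arm:
  deltas: [-1.4, 3.2, 0, 0, 15, -1.1, 3.3, 0, 0, 15, -0.9, 3.5, 0, 0, 15, -0.6, 3.4, 0, 0, 15, -0.3, 3.6, 0, 0, 15, -0.1, 3.5, 0, 0, 15, 0.2, 3.5, 0, 0, 15, 0.5, 3.5, 0, 0, 15, 0.8, 3.5, 0, 0, 15, 1.1, 3.3, 0, 0, 15]

```text
time: 16.6
tool_pos: [496.9, -71.9, 181.7]
tcp_rot: [3.141, 0.001, 2.844]
contact_force: [-1.5, -1.9, 5.3]
grip_width: 19.3
finger_force: 30.0
```

Request:
step_arm:
  deltas: [1.3, 3.3, 0, 0, 15, 1.5, 3.2, 0, 0, 15, 1.8, 3, 0, 0, 15, 2.1, 2.9, 0, 0, 15, 2.2, 2.8, 0, 0, 15, 2.5, 2.5, 0, 0, 15, 2.6, 2.3, 0, 0, 15, 2.8, 2.1, 0, 0, 15, 3, 1.9, 0, 0, 15, 3.2, 1.7, 0, 0, 15]

```text
time: 17.85
tool_pos: [519.9, -46.8, 181.7]
tcp_rot: [-3.141, 0.001, 2.844]
contact_force: [-0.2, -4.2, 5.4]
grip_width: 19.5
finger_force: 30.0
```

Request:
step_arm:
  deltas: [3.2, 1.4, 0, 0, 15, 3.3, 1.1, 0, 0, 15, 3.5, 0.9, 0, 0, 15, 3.4, 0.6, 0, 0, 15, 3.6, 0.3, 0, 0, 15, 3.5, 0.1, 0, 0, 15, 3.5, -0.2, 0, 0, 15, 3.5, -0.5, 0, 0, 15, 3.5, -0.8, 0, 0, 15, 3.3, -1.1, 0, 0, 15]

```text
time: 19.1
tool_pos: [553.3, -44.8, 181.6]
tcp_rot: [-3.141, -0.002, 2.844]
contact_force: [-4.4, -3.6, 7.8]
grip_width: 19.4
finger_force: 30.0
```

Request:
step_arm:
  deltas: [3.3, -1.3, 0, 0, 15, 3.2, -1.5, 0, 0, 15, 3, -1.8, 0, 0, 15, 2.9, -2.1, 0, 0, 15, 2.8, -2.2, 0, 0, 15, 2.5, -2.5, 0, 0, 15, 2.3, -2.6, 0, 0, 15, 2.1, -2.8, 0, 0, 15, 1.9, -3, 0, 0, 15, 1.7, -3.2, 0, 0, 15]

```text
time: 20.35
tool_pos: [579.0, -66.7, 181.7]
tcp_rot: [3.14, -0.002, 2.844]
contact_force: [-2.7, 0.5, 7.6]
grip_width: 19.4
finger_force: 30.0
```

Request:
step_arm:
  deltas: [1.4, -3.2, 0, 0, 15, 1.1, -3.3, 0, 0, 15, 0.9, -3.5, 0, 0, 15, 0.6, -3.4, 0, 0, 15, 0.3, -3.6, 0, 0, 15, 0.1, -3.5, 0, 0, 15, -0.2, -3.5, 0, 0, 15, -0.5, -3.5, 0, 0, 15, -0.8, -3.5, 0, 0, 15, -1.1, -3.3, 0, 0, 15]

```text
time: 21.6
tool_pos: [582.1, -100.8, 181.7]
tcp_rot: [3.139, 0.001, 2.844]
contact_force: [2.7, 1.8, 4.1]
grip_width: 19.1
finger_force: 30.0
```

Request:
step_arm:
  deltas: [-1.3, -3.3, 0, 0, 15, -1.5, -3.2, 0, 0, 15, -1.8, -3, 0, 0, 15, -2.1, -2.9, 0, 0, 15, -2.2, -2.8, 0, 0, 15, -2.5, -2.5, 0, 0, 15, -2.6, -2.3, 0, 0, 15, -2.8, -2.1, 0, 0, 15, -3, -1.9, 0, 0, 15, -3.2, -1.7, 0, 0, 15]

```text
time: 22.85
tool_pos: [558.4, -128.2, 181.7]
tcp_rot: [-3.141, 0.001, 2.844]
contact_force: [3.3, -1.0, 5.4]
grip_width: 19.5
finger_force: 30.0
```

Request:
step_arm:
  deltas: [-3.2, -1.4, 0, 0, 15, -3.3, -1.1, 0, 0, 15, -3.5, -0.9, 0, 0, 15, -3.4, -0.6, 0, 0, 15, -3.6, -0.3, 0, 0, 15, -3.5, -0.1, 0, 0, 15, -3.5, 0.2, 0, 0, 15, -3.5, 0.5, 0, 0, 15, -3.5, 0.8, 0, 0, 15, -3.3, 1.1, 0, 0, 15]

```text
time: 24.1
tool_pos: [532.4, -132.0, 182.1]
tcp_rot: [3.141, 0.021, 2.843]
contact_force: [38.8, -7.7, -19.0]
grip_width: 19.0
finger_force: 30.0
```

The stop is felt: 39 N, with the TCP held at x 532 against a command of 524. Easing the push off.

Request:
step_arm:
  deltas: [2, -0.6, 0, 0, 15, 2, -0.6, 0, 0, 15, 1.5, -0.4, 0, 0, 15, 1, -0.3, 0, 0, 15, 0, 0, 0, 0, 15, 0, 0, 0, 0, 15, 0, 0, 0, 0, 15, 0, 0, 0, 0, 15, 0, 0, 0, 0, 15, 0, 0, 0, 0, 15]

```text
time: 25.35
tool_pos: [533.0, -132.2, 181.9]
tcp_rot: [3.141, 0.006, 2.843]
contact_force: [12.7, -1.5, 1.0]
grip_width: 19.4
finger_force: 30.0
```

Run:
```python
from h import *
import pickle
np.set_printoptions(precision=2,suppress=True)
o=get_obs();print(o['tool_pos'],o['contact_force'],o['tcp_rot'])
p=camera_params('wrist');im=capture('wrist')[:,:,::-1];cv2.imwrite('pics/stop_full.png',im);pickle.dump((p,o),open('stop.pkl','wb'))
cv2.imwrite('pics/w1.png',cv2.resize(im[120:330,200:480],None,fx=2.8,fy=2.8,interpolation=cv2.INTER_CUBIC))
t=o['tool_pos'];q=lambda P:(proj('wrist',P,p)-[200,120])*2.8
print(q([[t[0],t[1],197],[t[0],t[1],157],[539,-87,154]]), q([[t[0]+5,t[1],197]]))
```

```text
[ 533.04 -132.17  181.89] [12.7  -1.51  0.95] [3.14 0.01 2.84]
[[330.18 466.15]
 [330.67 351.86]
 [577.32 306.79]] [[340.44 495.89]]
```

View pics/w1.png

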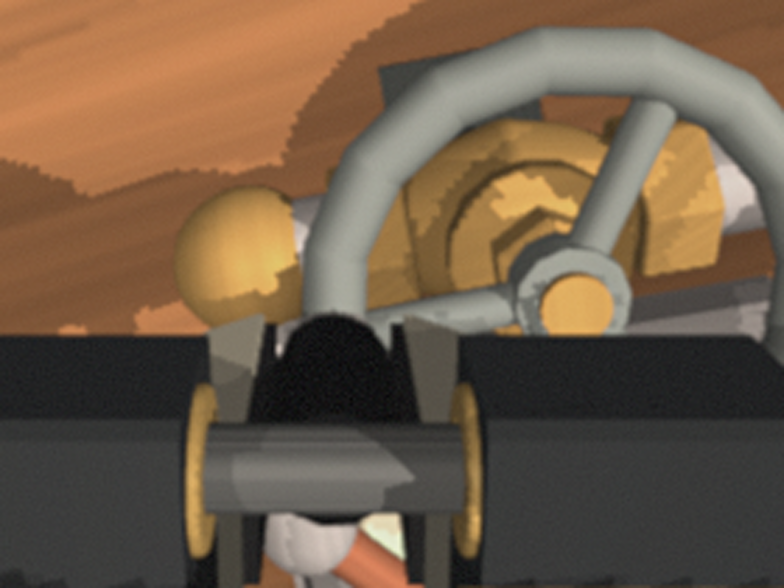

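The handle is still centred between the pads: its top's lower edge is at crop (333,520), which puts the slip under about 1 mm. One spoke runs from the hub (570,300) to (655,105), the other towards the crank. Next I fit the circle and lay out two turns back.

```bash
python3 - <<'E'
import numpy as np
from scipy.optimize import least_squares
P=np.array([(516.9,-126.7),(498.2,-106.3),(496.9,-71.9),(519.9,-46.8),(553.3,-44.8),(579,-66.7),(582.1,-100.8),(558.4,-128.2)])
s=least_squares(lambda v:np.hypot(P[:,0]-v[0],P[:,1]-v[1])-v[2],[539,-87,45]);print(s.x,s.fun)
print(np.degrees(np.arctan2(-132.2-s.x[1],533.3-s.x[0])),np.hypot(-132.2-s.x[1],533.3-s.x[0]))
np.savetxt('c.txt',s.x)
E
a=$(python3 -c "
import numpy as np;c=np.loadtxt('c.txt');print(*c,np.degrees(np.arctan2(-132.2-c[1],533.3-c[0])))"); python3 c.py $a 10 72 530.6 -131.3
```

```text
[539.10030025 -87.52539725  45.01376915] [ 0.01403151 -0.01021074 -0.01356492  0.01077428  0.00945867 -0.00617856
 -0.01166635  0.0073561 ]
-97.39758144932236 45.049568407857784
10.5, -1.2, 0, 0, 15, 7.8, 1, 0, 0, 15, 7.5, 2.4, 0, 0, 15, 7, 3.7, 0, 0, 15, 6.2, 4.7, 0, 0, 15, 5.3, 5.8, 0, 0, 15, 4.2, 6.7, 0, 0, 15, 3, 7.2, 0, 0, 15, 1.6, 7.7, 0, 0, 15, 0.4, 7.8, 0, 0, 15,
-1.1, 7.8, 0, 0, 15, -2.3, 7.5, 0, 0, 15, -3.7, 6.9, 0, 0, 15, -4.8, 6.2, 0, 0, 15, -5.8, 5.3, 0, 0, 15, -6.6, 4.2, 0, 0, 15, -7.2, 3, 0, 0, 15, -7.7, 1.7, 0, 0, 15, -7.8, 0.3, 0, 0, 15, -7.8, -1, 0, 0, 15,
-7.5, -2.4, 0, 0, 15, -7, -3.6, 0, 0, 15, -6.2, -4.8, 0, 0, 15, -5.3, -5.8, 0, 0, 15, -4.2, -6.6, 0, 0, 15, -3, -7.3, 0, 0, 15, -1.6, -7.6, 0, 0, 15, -0.4, -7.9, 0, 0, 15, 1.1, -7.7, 0, 0, 15, 2.3, -7.5, 0, 0, 15,
3.7, -7, 0, 0, 15, 4.8, -6.2, 0, 0, 15, 5.8, -5.3, 0, 0, 15, 6.6, -4.2, 0, 0, 15, 7.2, -3, 0, 0, 15, 7.7, -1.7, 0, 0, 15, 7.8, -0.3, 0, 0, 15, 7.8, 1, 0, 0, 15, 7.5, 2.4, 0, 0, 15, 7, 3.7, 0, 0, 15,
6.2, 4.7, 0, 0, 15, 5.3, 5.8, 0, 0, 15, 4.2, 6.7, 0, 0, 15, 3, 7.2, 0, 0, 15, 1.6, 7.7, 0, 0, 15, 0.4, 7.8, 0, 0, 15, -1.1, 7.8, 0, 0, 15, -2.3, 7.5, 0, 0, 15, -3.7, 6.9, 0, 0, 15, -4.8, 6.2, 0, 0, 15,
-5.8, 5.3, 0, 0, 15, -6.6, 4.2, 0, 0, 15, -7.2, 3, 0, 0, 15, -7.7, 1.7, 0, 0, 15, -7.8, 0.3, 0, 0, 15, -7.8, -1, 0, 0, 15, -7.5, -2.4, 0, 0, 15, -7, -3.6, 0, 0, 15, -6.2, -4.8, 0, 0, 15, -5.3, -5.8, 0, 0, 15,
-4.2, -6.6, 0, 0, 15, -3, -7.3, 0, 0, 15, -1.6, -7.6, 0, 0, 15, -0.4, -7.9, 0, 0, 15, 1.1, -7.7, 0, 0, 15, 2.3, -7.5, 0, 0, 15, 3.7, -7, 0, 0, 15, 4.8, -6.2, 0, 0, 15, 5.8, -5.3, 0, 0, 15, 6.6, -4.2, 0, 0, 15,
7.2, -3, 0, 0, 15, 7.7, -1.7, 0, 0, 15, 
end 533.3000000000003 -132.2
```

Request:
step_arm:
  deltas: [10.5, -1.2, 0, 0, 15, 7.8, 1, 0, 0, 15, 7.5, 2.4, 0, 0, 15, 7, 3.7, 0, 0, 15, 6.2, 4.7, 0, 0, 15, 5.3, 5.8, 0, 0, 15, 4.2, 6.7, 0, 0, 15, 3, 7.2, 0, 0, 15, 1.6, 7.7, 0, 0, 15, 0.4, 7.8, 0, 0, 15]

```text
time: 26.65
tool_pos: [583.6, -86.3, 181.8]
tcp_rot: [-3.14, -0.001, 2.843]
contact_force: [-2.1, -2.6, 7.9]
grip_width: 19.3
finger_force: 30.0
```

Request:
step_arm:
  deltas: [-1.1, 7.8, 0, 0, 15, -2.3, 7.5, 0, 0, 15, -3.7, 6.9, 0, 0, 15, -4.8, 6.2, 0, 0, 15, -5.8, 5.3, 0, 0, 15, -6.6, 4.2, 0, 0, 15, -7.2, 3, 0, 0, 15, -7.7, 1.7, 0, 0, 15, -7.8, 0.3, 0, 0, 15, -7.8, -1, 0, 0, 15]

```text
time: 27.9
tool_pos: [529.0, -43.5, 181.8]
tcp_rot: [3.141, -0.0, 2.844]
contact_force: [2.8, -0.1, 6.4]
grip_width: 19.4
finger_force: 30.0
```

Request:
step_arm:
  deltas: [-7.5, -2.4, 0, 0, 15, -7, -3.6, 0, 0, 15, -6.2, -4.8, 0, 0, 15, -5.3, -5.8, 0, 0, 15, -4.2, -6.6, 0, 0, 15, -3, -7.3, 0, 0, 15, -1.6, -7.6, 0, 0, 15, -0.4, -7.9, 0, 0, 15, 1.1, -7.7, 0, 0, 15, 2.3, -7.5, 0, 0, 15]

```text
time: 29.15
tool_pos: [496.9, -104.7, 181.8]
tcp_rot: [3.141, -0.002, 2.844]
contact_force: [2.1, 3.5, 7.9]
grip_width: 19.5
finger_force: 30.0
```

Request:
step_arm:
  deltas: [3.7, -7, 0, 0, 15, 4.8, -6.2, 0, 0, 15, 5.8, -5.3, 0, 0, 15, 6.6, -4.2, 0, 0, 15, 7.2, -3, 0, 0, 15, 7.7, -1.7, 0, 0, 15, 7.8, -0.3, 0, 0, 15, 7.8, 1, 0, 0, 15, 7.5, 2.4, 0, 0, 15, 7, 3.7, 0, 0, 15]

```text
time: 30.4
tool_pos: [562.3, -125.8, 181.8]
tcp_rot: [-3.141, -0.003, 2.844]
contact_force: [-2.0, 0.4, 9.9]
grip_width: 19.4
finger_force: 30.0
```

Request:
step_arm:
  deltas: [6.2, 4.7, 0, 0, 15, 5.3, 5.8, 0, 0, 15, 4.2, 6.7, 0, 0, 15, 3, 7.2, 0, 0, 15, 1.6, 7.7, 0, 0, 15, 0.4, 7.8, 0, 0, 15, -1.1, 7.8, 0, 0, 15, -2.3, 7.5, 0, 0, 15, -3.7, 6.9, 0, 0, 15, -4.8, 6.2, 0, 0, 15]

```text
time: 31.65
tool_pos: [572.2, -57.5, 181.8]
tcp_rot: [-3.141, 0.001, 2.844]
contact_force: [2.4, -1.4, 6.2]
grip_width: 19.4
finger_force: 30.0
```

Request:
step_arm:
  deltas: [-5.8, 5.3, 0, 0, 15, -6.6, 4.2, 0, 0, 15, -7.2, 3, 0, 0, 15, -7.7, 1.7, 0, 0, 15, -7.8, 0.3, 0, 0, 15, -7.8, -1, 0, 0, 15, -7.5, -2.4, 0, 0, 15, -7, -3.6, 0, 0, 15, -6.2, -4.8, 0, 0, 15, -5.3, -5.8, 0, 0, 15]

```text
time: 32.9
tool_pos: [502.8, -60.2, 181.8]
tcp_rot: [3.141, -0.001, 2.844]
contact_force: [1.2, 1.2, 7.5]
grip_width: 19.5
finger_force: 30.0
```

Request:
step_arm:
  deltas: [-4.2, -6.6, 0, 0, 15, -3, -7.3, 0, 0, 15, -1.6, -7.6, 0, 0, 15, -0.4, -7.9, 0, 0, 15, 1.1, -7.7, 0, 0, 15, 2.3, -7.5, 0, 0, 15, 3.7, -7, 0, 0, 15, 4.8, -6.2, 0, 0, 15, 5.8, -5.3, 0, 0, 15, 6.6, -4.2, 0, 0, 15]

```text
time: 34.15
tool_pos: [517.5, -127.3, 181.7]
tcp_rot: [3.141, -0.003, 2.844]
contact_force: [-0.0, 3.8, 10.9]
grip_width: 19.3
finger_force: 30.0
```

Request:
step_arm:
  deltas: [7.2, -3, 0, 0, 15, 7.7, -1.7, 0, 0, 15, 0, 0, 0, 0, 15, 0, 0, 0, 0, 15, 0, 0, 0, 0, 15, 0, 0, 0, 0, 15, 0, 0, 0, 0, 15, 0, 0, 0, 0, 15, 0, 0, 0, 0, 15, 0, 0, 0, 0, 15]

```text
time: 35.4
tool_pos: [533.2, -132.2, 181.8]
tcp_rot: [3.141, -0.0, 2.844]
contact_force: [1.9, 1.2, 7.1]
grip_width: 19.5
finger_force: 30.0
```

Run:
```python
from h import *
o=get_obs();print(o['tool_pos'],o['contact_force'],o['tcp_rot'])
im=capture('wrist')[:,:,::-1]; a=cv2.imread('pics/stop_full.png')
f=lambda i:cv2.resize(i[130:270,230:420],None,fx=2.1,fy=2.1,interpolation=cv2.INTER_CUBIC)
cv2.imwrite('pics/cmp.png',np.hstack([f(a),f(im)]))
```

```text
[ 533.16740439 -132.20691253  181.79823013] [1.88608864 1.22089757 7.05599055] [ 3.14129212e+00 -2.85352504e-04  2.84377138e+00]
```

View pics/cmp.png

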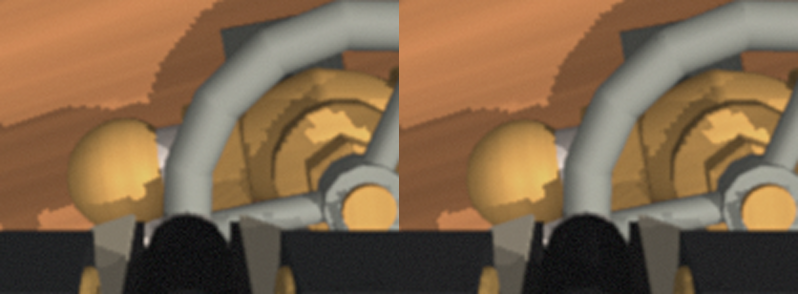

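The spoke and rim sit in the same place in both halves: spoke at about (270,212) at the stop and (670,212) now, a shift of exactly one panel width. So the wheel is two whole turns from the stop, with the crank still gripped. Handing in.

```bash
python3 -c "
from plant import *
print(close_job())"
```

```text
the job is handed in; nothing more can be done
None
```

The job is handed in at about 35 s: the lid lies knob up on the mat, and the valve was wound shut to its stop (peak reading 39 N), then opened two full turns, with the gripper still holding the crank handle.

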